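# Fit the black ink tank in the label printer

### The arm

A 6-joint arm with a two-finger parallel gripper is mounted at the origin on a cart in front of the work surface, level with it; the furniture and walls round the work are solid. World frame = base frame: x ahead of the robot, y to its left, z up, the work surface at z = 0. Lengths are in m, angles in rad, forces in N, time in s.
With the tool pointing down it reaches from about 0.35 to 0.975 m from the base axis. Payload 4.9 kg.
Tool frame: the origin (TCP) lies between the finger pads; the fingertips stand 14 mm ahead of it and the grasp point (between the pads) lies 5 mm behind it (manip.tcp_to_tips is the distance from the TCP to the fingertips, in m); z points along the fingers, y is the line along which they close (so a half turn about z gives the same grasp; the last joint's range is limited). The gripper opens to 85 mm and grips with 20 to 120 N. Pads are 22 mm wide; open, the fingers measure 114 mm over their backs; the gripper's body (76 mm by 85 mm) begins 54 mm behind the grasp point. The pads swing forward as they close: fully open they stand 13 mm farther back than shut.
Start: joints at [-0.119, 0.053, 1.613, -0, 1.476, -0.119], TCP at [0.625, 0, 0.245] pointing down, gripper open.
Joint ranges: [-3.01, 3.01], [-1.01, 2.22], [0.06, 2.58], [-1.02, 4.17], [0.09, 2.62], [-3.14, 3.14]. Speed limits (rad/s): [2.57, 2.57, 3.14, 3.14, 3.14, 3.14].

### API

Orientations are given as a unit quaternion [w, x, y, z].
In Python, from plant import manip gives the robot as it stands.
- The arm moves only by the tool servo_tool, never from a script. Its argument "moves" is a list that holds one entry, the list of rows, each a list of 7 numbers: the shift along the tool's x, y, z in mm, then the turn, a rotation vector about the tool's x, y, z in degrees, then the finger opening in mm, from 0 to 85.4. In form: [[[x, y, z, ax, ay, az, fingers], ...]]. A call has 1 to 12 rows; each row shifts and turns the commanded pose from where the row before left it, along the tool's axes as they then stand; what a row does not reach is not made up. A row lasts 1/8 s, in which the tool goes at most 62.5 mm and 10.7 degrees, less where a joint would pass 70% of its speed; a pose out of reach is approached as far as the arm can. A call with a gripper value outside its range is refused whole. The fingers move at their own pace and stop on an object; the grip force is fixed at half the most. Time passes only in rows, so rows that do not move let the fingers close. It gives the time, the measured TCP pose, the force, the opening and the grip force at its end, in the units of the state.
- manip.state(): the state, without advancing time (a new reading comes with each control period).
- manip.grab_frame(name): name is "scene" or "side" or "wrist"; returns a dict with "image" (480x640x3 uint8, blue, green, red), "mtx" (3x3 intrinsics, pixels), "eye" and "rotation" of the camera in the world. Camera axes: x right, y down, z forward; pixel columns grow to the right and rows downward; lengths in m; the calibration is good to about 2 mm. A picture is of the moment at which its call begins. There is no depth.
- manip.job_done(): hands the job in; it is judged then, once.
The state is a dict: "time": time; "joint_pos": joint angles; "joint_vel": joint speeds; "joint_efforts": joint torques, N m; "tool_pos": TCP position; "tool_rot": TCP orientation; "contact_force": force on the tool from outside, world axes, zero at the start; "ft_torque": the same for the moment, N m; "gripper_width": opening from 0.0 (shut) to 1.0 (fully open); "grasp_force": force on a finger pad.
Only numpy, scipy, OpenCV 4.12 (cv2) and the standard library are available. Lean on these libraries where they do the work, as an engineer would, in place of code of your own. Each camera call takes 0.05 s, during which the arm holds its last target. There are 200 camera calls.

### The job

Get the label printer ready: take the orange transport lock off the empty ink bay by sliding it back, away from you, until its keyholes free the studs, lifting it off without wrenching it and laying it flat on the desk. Then lower the black ink tank upright into that bay, lip to the front, and swing the bay's clamp over and press it down until the catch snaps over it and the tank is fully home. Leave the other things on the desk as they are, and let go of everything.

Things in the scene. Friction and masses are not known exactly. Their poses are not given: they have to be found in the camera images.
- printer: White printer, 230 (x) x 260 (y) x 84 mm, fixed; smoked cover folded back behind it. Origin: centre of its underside on the desk; x from its front (label exit, keys) to its back, y left, z up. In its top a grey carriage has two ink bays side by side: the left (y = +45 mm) holds a grey colour tank under a closed clamp (fixed); the right (y = -45 mm) is empty, to be filled. Bare desk to its left.
- bay (a point): Middle of the empty bay at the height where the tank's underside is fully home: printer frame (0, -45, 40) mm, printer's axes. Pocket 100 (x) x 40 (y) mm, sloped mouth 4 mm wider at front, left and right; side and front walls end 30 mm above this point, the rear wall (x = +50) 60 mm above it. A sprung plate in the floor holds a loose tank 7 mm above home (3 N to start it down, 9 N at home).
- studs (a point): Midway between the two steel studs beside the empty bay, on the top of the carriage's shoulders: printer frame (-28, -45, 70) mm, printer's axes. The studs stand at y = +34 and -34 mm from here: neck 6 mm thick, head 13 mm across, its underside 7 mm and its top 9.5 mm above the shoulder.
- lock: Orange transport lock, 60 g: flat plate 89 (x, from -35 to +54) x 94 (y) x 4 mm with an upright grip fin, lying on the shoulders over the empty bay and held by the studs in its two keyholes (y = +34 and -34 mm). Origin: underside of the plate midway between the keyholes' narrow ends, over studs when locked (or up to 3 mm further back); x along the slots to the printer's back, z up.
- keyholes (a point): Midway between the centres of the lock's two wide keyhole ends, each 20 (x) x 18 (y) mm: lock frame (-18, 0, 0) mm. The slots are 8 mm wide and run from here to its narrow ends at +x. Slide the lock along its +x, to the printer's back, until this point lies over studs (within 3 mm in x), then lift straight up.
- fin_top (a point): Middle of the top edge of the lock's grip fin: lock frame (28, 0, 40) mm. The fin is 40 (x) x 12 (y) mm and 36 mm high above the plate; pinch it across its 12 mm from above, fingertips clear of the plate.
- tank: Black ink tank, 96 (x) x 36 (y) x 66 mm high, 100 to 200 g, upright on the desk to the printer's right, white label on each long side. Its lowest 6 mm are set in by 4 mm. Origin: centre of its underside; x points away from its lip, z up; in the bay its axes agree with the printer's. Pinch it across its 36 mm within 26 mm of its top, so the fingers stay above the bay's walls.
- tank_lip (a point): Front end of the tank's lip: tank frame (-58, 0, 50) mm. The lip is 10 mm long (x), 24 wide, 44 to 56 mm above the underside. It faces the printer's front; the wrong way round it meets the rear wall and the tank does not go in.
- clamp (a joint): Angle of the empty bay's clamp, rad: 0 closed (level, pointing to the printer's front), 1.57 upright, starts at 1.95 to 2.15 leaning to the back. Its stiff hinge keeps it where it is left (0.08 N m moves it). Below about 0.12 it drives the tank down; at the last its tongue pushes a green spring catch aside and snaps under it, at about 8 N from above on the pad. Latched it stays below 0.03.
- clamp_hinge (a point): Centre of the clamp's hinge: printer frame (62, -45, 116) mm, printer's axes; the hinge axis is the printer's y. The clamp is a bar 26 mm wide (y) and 8 mm thick, reaching 136 mm from here. The hinge cheeks beside it rise 8 mm above this point.
- clamp_pad (a point): Middle of the upper face of the green pad near the clamp's free end, 95 mm from the hinge along the bar, 6 mm above its hinge line; pad 34 mm wide, from 84 to 124 mm from the hinge. Press here straight down. The catch's hook, from 132 mm on, rises 12 mm above the hinge: keep behind it.
- mug: Patterned mug with tea, 89 mm high, a bystander to the right; leave it alone.
- carton: Empty open cardboard carton of the tank, 110 x 52 x 78 mm, a bystander to the right; leave it alone.
- notes_small: Yellow block of sticky notes with a smaller pink one on it, 67 x 67 mm, a bystander to the left; leave it alone.
There are look-alikes about, which are no part of the job. There is more than one size of the lock; the job needs the largest.

How it is judged:
By the outcome, as a careful person would: the job done as asked, in the order asked, and still so for the second after the job is handed in, with the robot touching nothing.
It also fails if it takes over 72 s, if anything falls off the work surface, if the arm or the gripper's body presses on something with over 40 N, if the wrist force passes 120 N, or if a joint passes its speed limit or range.

## Working session

There is one attempt and no reset: what is moved stays moved. The work goes in short steps, Python scripts to look and compute and a tool call to move; the robot and the scene stay as the last step left them, time stands still between calls to the robot, and variables do not carry over. Pictures are saved under pics/ and viewed, at most 10 in all, crops included, and the job is handed in when it is done.

Besides the shell and the picture viewer there is one more tool, called as a command line: name --argument value ..., lists and objects as JSON in quotes. servo_tool: Moves the arm, as the interface text tells. Its arguments: {"type":"object","properties":{"moves":{"type":"array"}},"required":["moves"]}

```bash
mkdir -p pics; ls
cat > h.py <<'E'
import numpy as np, cv2
from plant import manip
def grab(n,f):
    g=manip.grab_frame(n); cv2.imwrite('pics/'+f+'.png',g['image']); np.savez('pics/'+f+'.npz',mtx=g['mtx'],eye=g['eye'],rot=g['rotation']); return g
def cal(f): return np.load('pics/'+f+'.npz')
def onz(f,u,v,z):
    c=cal(f); d=c['rot']@np.linalg.solve(c['mtx'],[u,v,1.]); e=c['eye']; return e+d*(z-e[2])/d[2]
def proj(f,p):
    c=cal(f); q=c['mtx']@(c['rot'].T@(np.asarray(p)-c['eye'])); return q[:2]/q[2]
E
python3 -c "
from h import *
for n in ('scene','side','wrist'):
    g=grab(n,n+'0'); print(n,g['eye'],g['rotation'].round(2).tolist(),g['mtx'][0,0])
    d=g['rotation']; 
print(manip.state())
"
```

```text
pics
scene [-0.71697249 -0.32737854  0.6918005 ] [-0.42, 0.65, -0.54, 0.34] 533.4747996803176
side [ 1.41065272 -0.48422667  1.28801643] [-0.29, 0.8, 0.5, -0.17] 571.539408007311
wrist [0.62388479 0.07971793 0.37261258] [0.16, 0.99, 0.0, -0.0] 345.55447204123226
{'time': 0.15, 'joint_pos': array([-1.19001589e-01,  5.32133575e-02,  1.61394139e+00, -5.30276505e-05,
        1.47600563e+00, -1.18974773e-01]), 'joint_vel': array([-1.21293985e-03, -1.15998645e-03, -4.41573772e-03,  4.97366934e-05,
        5.67189163e-04,  1.53166063e-03]), 'joint_efforts': array([ 5.10442842e-04, -3.94241810e+01, -3.70721948e+01, -1.15854355e-04,
        4.61802789e-03,  5.00508997e-05]), 'tool_pos': array([6.24548431e-01, 3.93002453e-05, 2.44362602e-01]), 'tool_rot': array([-5.99834877e-04,  7.07114255e-01,  7.07098872e-01, -5.05303256e-04]), 'contact_force': array([ 0.8327939 , -0.17947604, -0.58894993]), 'ft_torque': array([ 0.02241711, -0.03756216, -0.01562095]), 'grasp_force': 0.0, 'gripper_width': 0.9998801498689894}
```

View images.

View pics/scene0.png

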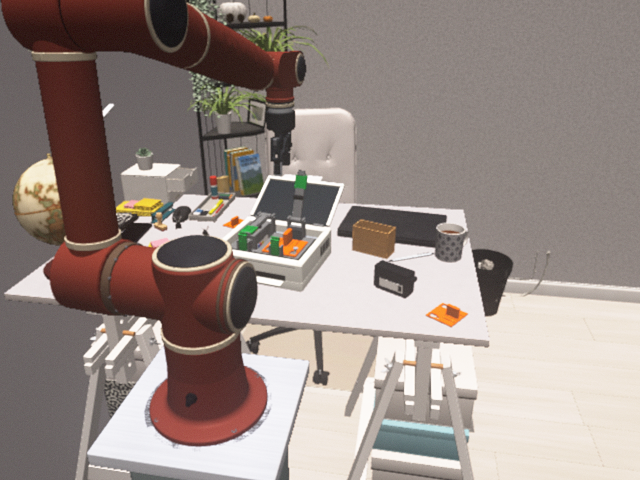

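View pics/side0.png

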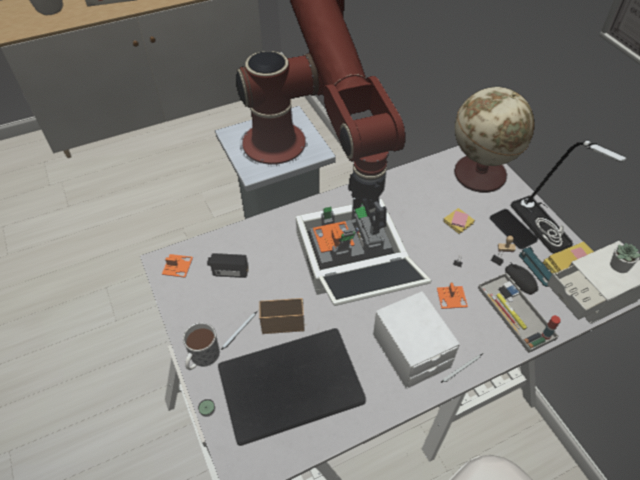

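View pics/wrist0.png

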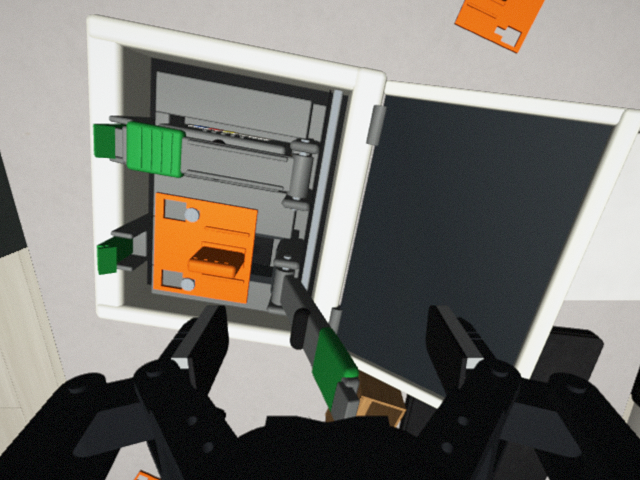

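```bash
cat >> h.py <<'E'
from scipy.spatial.transform import Rotation as R
_l=cal
def cal(f):
    c=dict(_l(f)); q=c['rot']
    if q.shape==(4,): c['rot']=R.from_quat(q,scalar_first=True).as_matrix()
    return c
E
python3 -c "
from h import *
np.set_printoptions(precision=4,suppress=True)
print(cal('wrist0')['rot'])
for p in [(90,17),(385,75),(337,345),(97,315)]: print('printer',onz('wrist0',*p,.084))
for p in [(157,192),(258,210),(247,303),(152,290)]: print('lock',onz('wrist0',*p,.074))
for p in [(191,215),(187,284)]: print('stud',onz('wrist0',*p,.0795))
for p in [(192,262),(216,278),(238,277),(245,253)]: print('fin',onz('wrist0',*p,.11))
for p in [(208,264),(246,276),(248,257),(212,253)]: print('tank side',onz('side0',*p,.066))
for p in [(375,266),(414,281)]: print('tank scene',onz('scene0',*p,.066))
"
python3 -c "
import cv2
a=cv2.imread('pics/side0.png')[235:300,190:270];b=cv2.imread('pics/scene0.png')[250:310,360:430]
a=cv2.resize(a,(400,325),interpolation=2);b=cv2.resize(b,(380,325),interpolation=2)
cv2.imwrite('pics/t.png',cv2.hconcat([a,b]))"
```

```text
[[ 1.      0.0011 -0.0027]
 [ 0.0002 -0.9499 -0.3127]
 [-0.003   0.3127 -0.9499]]
printer [0.4509 0.155  0.084 ]
printer [0.6672 0.1166 0.084 ]
printer [ 0.633  -0.1235  0.084 ]
printer [ 0.4049 -0.0907  0.084 ]
lock [0.475  0.0251 0.074 ]
lock [0.5621 0.0091 0.074 ]
lock [ 0.5457 -0.0831  0.074 ]
lock [ 0.4557 -0.0693  0.074 ]
stud [0.5044 0.0059 0.0795]
stud [ 0.4925 -0.0603  0.0795]
fin [ 0.5128 -0.026   0.11  ]
fin [ 0.531  -0.0402  0.11  ]
fin [ 0.5494 -0.0393  0.11  ]
fin [ 0.5568 -0.0181  0.11  ]
tank side [ 0.4443 -0.3684  0.066 ]
tank side [ 0.5253 -0.2914  0.066 ]
tank side [ 0.4684 -0.2642  0.066 ]
tank side [ 0.4133 -0.3469  0.066 ]
tank scene [ 0.4482 -0.2681  0.066 ]
tank scene [ 0.3894 -0.3627  0.066 ]
```

View pics/t.png

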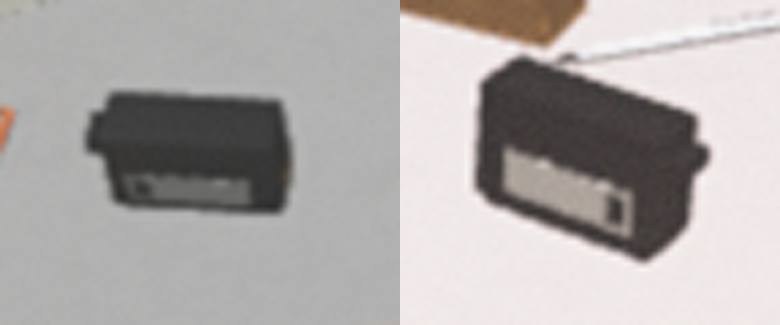

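The scene camera shows the tank right of the printer, its lip (scene pixel about 424,280) towards the robot's right. The wrist view shows the lock in the right bay with its studs at (191,215) and (187,284). That puts the printer's yaw at about -10° and the stud spacing at 67 mm, against the 68 mm given. Next I move over the fin.

servo_tool --moves '[[[0,-50,0,0,0,0,50],[-15,-53,0,0,0,0,50],[-16,0,0,0,0,-10,50],[0,0,0,0,0,-10,50],[0,0,0,0,0,-10,50],[0,0,0,0,0,-10,50],[0,0,0,0,0,-10,50],[0,0,0,0,0,-10,50],[0,0,0,0,0,-10,50],[0,0,0,0,0,-10,50]]]'

```text
time: 1.4
tool_pos: [0.5217, -0.031, 0.2449]
tool_rot: [-0.0, 0.084, 0.996, 0.0]
contact_force: [0.7, 0.4, -0.4]
gripper_width: 0.588
grasp_force: 0.0
```

```bash
python3 -c "
from h import *
grab('wrist','w1'); s=manip.state(); print(s['tool_pos'],R.from_quat(s['tool_rot'],scalar_first=True).as_matrix().round(3), s['joint_pos'], s['time'],cal('w1')['eye'])
o=np.array([.569,.209,0])
print(proj('side0',o),[proj('side0',o+np.array(d)).round() for d in [(.05,.05,0),(.05,-.05,0),(-.05,.05,0),(-.05,-.05,0)]])
"
```

```text
[ 0.52173768 -0.0309444   0.2449087 ] [[-0.986  0.165 -0.001]
 [ 0.165  0.986  0.   ]
 [ 0.001  0.    -1.   ]] [-2.01686319e-01 -1.94280539e-01  1.84813566e+00 -6.62551563e-06
  1.48839966e+00 -1.60714347e+00] 1.45 [ 0.44176937 -0.01816545  0.37335653]
[414.84097117 239.69806204] [array([439., 246.]), array([409., 258.]), array([420., 223.]), array([391., 234.])]
```

View pics/w1.png

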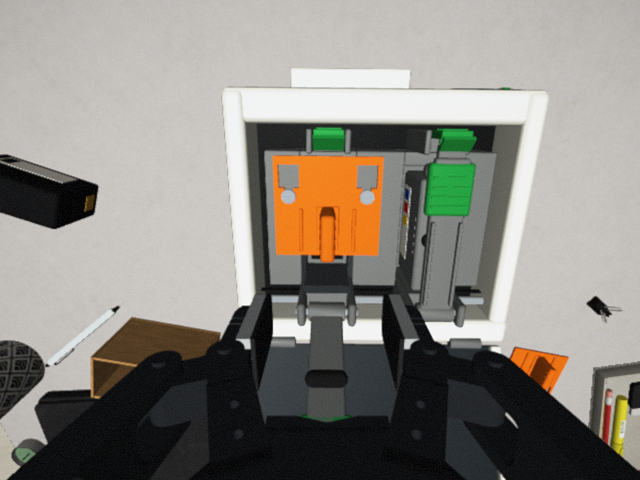

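```bash
python3 -c "
from h import *
np.set_printoptions(precision=4,suppress=True)
a=[onz('w1',*p,.0795) for p in [(288,197),(367,197)]]; m=(a[0]+a[1])/2; d=a[1]-a[0]; print(m,np.linalg.norm(d),np.degrees(np.arctan2(-d[0],d[1])))
c=[onz('w1',*p,.084) for p in [(224,90),(546,92)]]; d=c[1]-c[0]; print(c,np.linalg.norm(d),np.degrees(np.arctan2(-d[0],d[1])))
c=[onz('w1',*p,.074) for p in [(273,157),(383,155),(276,255),(380,255)]]; d=c[1]-c[0]; print(c,np.linalg.norm(d),np.degrees(np.arctan2(-d[0],d[1])))
print('fin',onz('w1',327.5,240,.11))
yaw=np.radians(-10.2);px=np.array([np.cos(yaw),np.sin(yaw),0]);py=np.array([-px[1],px[0],0])
print('lockoff',[(q-m)@px for q in c],[(q-m)@py for q in c])
"
```

```text
[ 0.4986 -0.0273  0.0795] 0.06793567007058471 -9.658869833990869
[array([ 0.402 , -0.0919,  0.084 ]), array([0.4451, 0.1531, 0.084 ])] 0.24872910527567846 -9.987402518475498
[array([ 0.4582, -0.0671,  0.074 ]), array([0.4721, 0.0247, 0.074 ]), array([ 0.5451, -0.0835,  0.074 ]), array([0.5612, 0.0114, 0.074 ])] 0.09290794169538018 -8.643624155626703
fin [ 0.527  -0.0322  0.11  ]
lockoff [np.float64(-0.03267671085169908), np.float64(-0.0352001409421048), np.float64(0.055770875973946754), np.float64(0.05486194118437368)] [np.float64(-0.046385911028183145), np.float64(0.046487755479880356), np.float64(-0.047066764141853935), np.float64(0.04911927861925719)]
```

servo_tool --moves '[[[0,0,50,0,0,-0.4,50],[0,0,50,0,0,0,50],[0,0,35,0,0,0,50],[0,0,14,0,0,0,50],[0,0,0,0,0,0,0],[0,0,0,0,0,0,0],[0,0,0,0,0,0,0],[0,0,0,0,0,0,0]]]'

```text
time: 2.45
tool_pos: [0.5235, -0.0313, 0.0986]
tool_rot: [0.002, 0.084, 0.996, -0.0]
contact_force: [-0.2, 0.6, 5.5]
gripper_width: 0.128
grasp_force: 60.8
```

servo_tool --moves '[[[0,0,0,0,0,0,0]]]'

```text
time: 2.58
tool_pos: [0.5235, -0.0313, 0.0986]
tool_rot: [0.002, 0.084, 0.996, -0.0]
contact_force: [0.2, -0.3, 6.5]
gripper_width: 0.125
grasp_force: 60.8
```

servo_tool --moves '[[[0,0,-3,0,0,0,0],[-4,0,0,0,0,0,0],[-4,0,0,0,0,0,0],[-4,0,0,0,0,0,0],[-3,0,0,0,0,0,0],[0,0,0,0,0,0,0]]]'

```text
time: 3.32
tool_pos: [0.5369, -0.0335, 0.0992]
tool_rot: [-0.0, 0.084, 0.996, 0.0]
contact_force: [-0.3, -0.2, -1.2]
gripper_width: 0.125
grasp_force: 60.2
```

```bash
python3 -c "
from h import *
g=grab('wrist','w2'); cv2.imwrite('pics/w2c.png',cv2.resize(g['image'][110:290,220:460],(800,600),interpolation=2))
"
```

```text
(no output)
```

View pics/w2c.png

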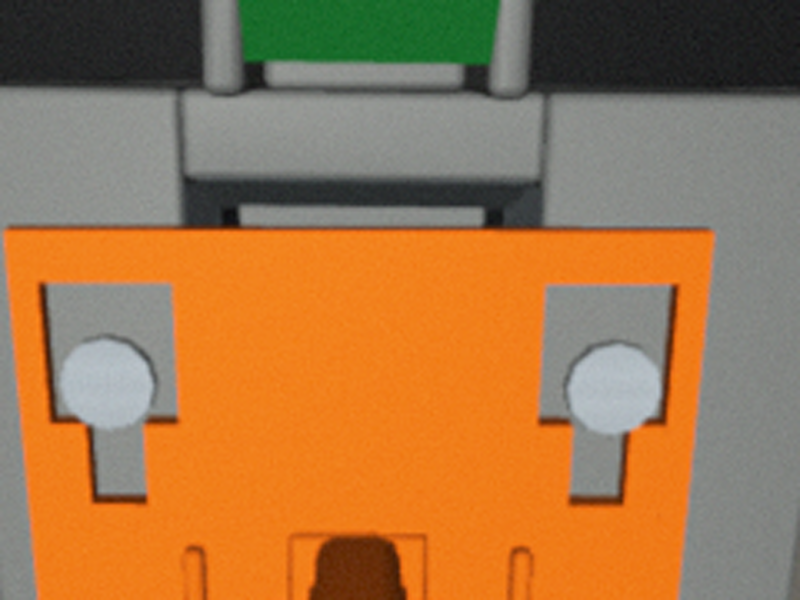

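```bash
python3 -c "
from h import *
np.set_printoptions(precision=4,suppress=True)
f=lambda u,v,z: onz('w2',220+u*.3,110+v*.3,z)
a=np.radians(-10);px=np.array([np.cos(a),np.sin(a),0]);py=np.array([-px[1],px[0],0])
S=[f(107,383,.0795),f(614,388,.0795)];H=[(f(110,285,.074)+f(115,420,.074))/2,(f(610,287,.074)+f(603,422,.074))/2]
for s,h in zip(S,H): print((s-h)@px,(s-h)@py,s)
"
```

```text
0.002618182470747097 0.0002112374778899572 [ 0.4924 -0.0606  0.0795]
0.0030295045592916518 0.00010305351131243779 [0.5044 0.0061 0.0795]
```

The crop shows both stud heads in the wide keyhole ends, 2.8 mm behind the centres, so I slide 3 mm more and then lift.

servo_tool --moves '[[[-3,0,0,0,0,0,0],[0,0,0,0,0,0,0],[0,0,-2,0,0,0,0],[0,0,-4,0,0,0,0],[0,0,-4,0,0,0,0],[0,0,0,0,0,0,0]]]'

```text
time: 4.12
tool_pos: [0.5402, -0.0341, 0.11]
tool_rot: [0.001, 0.084, 0.996, -0.0]
contact_force: [-0.0, 0.6, -1.0]
gripper_width: 0.128
grasp_force: 60.2
```

servo_tool --moves '[[[0,0,-40,0,0,0,0],[0,0,-50,0,0,0,0],[0,40,-5,0,0,0,0],[0,55,0,0,0,0,0],[0,55,0,0,0,0,0],[0,55,0,0,0,0,0],[0,45,0,0,0,0,0],[0,0,50,0,0,0,0],[0,0,50,0,0,0,0],[0,0,45,0,0,0,0],[0,0,20,0,0,0,0],[0,0,0,0,0,0,0]]]'

```text
time: 5.62
tool_pos: [0.5805, 0.2122, 0.038]
tool_rot: [-0.001, 0.084, 0.996, -0.0]
contact_force: [0.2, -0.1, 0.3]
gripper_width: 0.128
grasp_force: 60.0
```

servo_tool --moves '[[[0,0,4,0,0,0,0],[0,0,3,0,0,0,0],[0,0,1.5,0,0,0,0],[0,0,0,0,0,0,0]]]'

```text
time: 6.12
tool_pos: [0.5816, 0.2126, 0.0312]
tool_rot: [0.0, 0.084, 0.996, 0.0]
contact_force: [-0.1, -0.0, -1.0]
gripper_width: 0.128
grasp_force: 60.0
```

servo_tool --moves '[[[0,0,1.5,0,0,0,0],[0,0,1,0,0,0,0],[0,0,0,0,0,0,0]]]'

```text
time: 6.5
tool_pos: [0.5815, 0.2125, 0.0287]
tool_rot: [0.0, 0.084, 0.996, -0.0]
contact_force: [-1.1, -1.0, 2.6]
gripper_width: 0.125
grasp_force: 60.4
```

servo_tool --moves '[[[0,0,-1,0,0,0,45],[0,0,0,0,0,0,45],[0,0,-50,0,0,0,45],[0,0,-60,0,0,0,45],[0,0,-60,0,0,0,70],[0,0,-50,0,0,0,85],[6,-60,0,0,0,0,85],[6,-60,0,0,0,0,85],[6,-60,0,0,0,0,85],[6,-60,0,0,0,0,85],[6,-60,0,0,0,0,85],[0,-60,0,0,0,0,85]]]'

```text
time: 8.0
tool_pos: [0.491, -0.1391, 0.2494]
tool_rot: [0.0, 0.084, 0.997, -0.0]
contact_force: [1.0, 0.5, 0.5]
gripper_width: 0.995
grasp_force: 0.0
```

servo_tool --moves '[[[0,-60,0,0,0,0,85],[0,-50,0,0,0,0,85],[0,0,0,0,0,0,85]]]'

```text
time: 8.38
tool_pos: [0.4726, -0.2487, 0.2491]
tool_rot: [-0.0, 0.086, 0.996, -0.0]
contact_force: [-0.8, 1.0, -0.2]
gripper_width: 0.994
grasp_force: 0.0
```

```bash
python3 -c "
from h import *
g=grab('wrist','w3'); s=grab('side','s3')
i=g['image'].copy(); i[330:,400:]=cv2.resize(s['image'][200:275,390:510],(240,150)); cv2.imwrite('pics/w3c.png',i)
"
```

```text
(no output)
```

View pics/w3c.png

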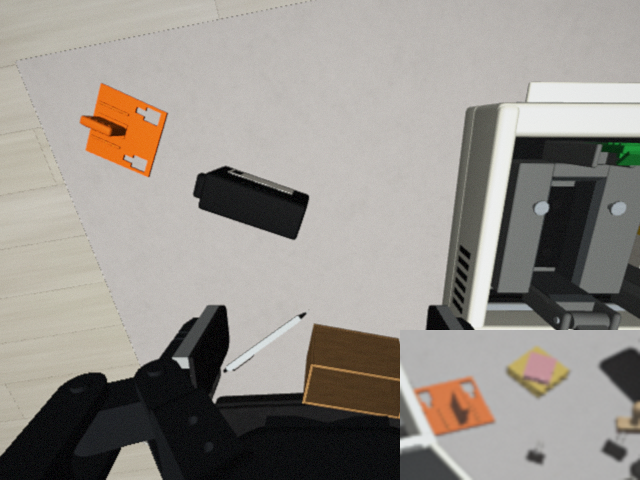

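The tank is at about (250,200) with its lip at the left end (198,188), and the lock lies flat by the notes. I'll fit the tank's silhouette.

```bash
cat > fit.py <<'E'
from h import *
from scipy.optimize import minimize
img=cv2.imread('pics/w3.png'); c=cal('w3')
g=img.max(2); m=((g<75)).astype(np.uint8); m[:130]=0;m[260:]=0;m[:,:170]=0;m[:,340:]=0
lab=(cv2.morphologyEx(m,cv2.MORPH_CLOSE,np.ones((15,15))))
n,l,st,_=cv2.connectedComponentsWithStats(lab); k=1+np.argmax(st[1:,4]); M=(l==k).astype(np.uint8); print(st[k])
def box(x0,x1,y0,y1,z0,z1): return np.array([(x,y,z) for x in(x0,x1) for y in(y0,y1) for z in(z0,z1)])/1000
B=[box(-48,48,-18,18,6,66),box(-44,44,-14,14,0,6),box(-58,-48,-12,12,44,56)]
S=8
def sil(p):
    o=np.zeros((480,640),np.uint8)
    Rz=R.from_euler('z',p[2]).as_matrix()
    for b in B:
        w=b@Rz.T+[p[0],p[1],0]; q=(w-c['eye'])@c['rot']@c['mtx'].T; q=q[:,:2]/q[:,2:]
        cv2.fillConvexPoly(o,cv2.convexHull(np.round(q*16).astype(np.int32)),1,shift=4,lineType=8)
    return o
def cost(p): o=sil(p); return 1-(o&M).sum()/(o|M).sum()
best=min((minimize(cost,[x,-.31,a],method='Nelder-Mead',options=dict(initial_simplex=[[x,-.31,a],[x+.02,-.31,a],[x,-.29,a],[x,-.31,a+.3]])) for x in(.42,.45) for a in(.9,1.2,1.5)),key=lambda r:r.fun)
print(best.x,np.degrees(best.x[2]),best.fun)
E
python3 fit.py
```

```text
[ 194  166  115   73 4805]
[ 0.45046939 -0.31582955  1.09316616] 62.633807390074075 0.137961966271977
```

```bash
cat >> fit.py <<'E'
o=sil(best.x); print(cv2.boundingRect(o),(o&~M&1).sum(),(M&~o&1).sum())
v=img.copy(); 
for mm,col in((o,(0,0,255)),(M,(0,255,0))): cv2.drawContours(v,cv2.findContours(mm,0,1)[0],-1,col,1)
v=v[140:260,170:330]; r=cv2.resize(img[140:260,170:330],None,fx=2.5,fy=2.5,interpolation=2)
cv2.imwrite('pics/fit.png',cv2.hconcat([cv2.resize(v,None,fx=2.5,fy=2.5,interpolation=0),cv2.convertScaleAbs(r,alpha=2)]))
E
python3 fit.py
```

```text
[ 194  166  115   73 4805]
[ 0.45046939 -0.31582955  1.09316616] 62.633807390074075 0.137961966271977
(191, 165, 120, 76) 769 0
```

View pics/fit.png

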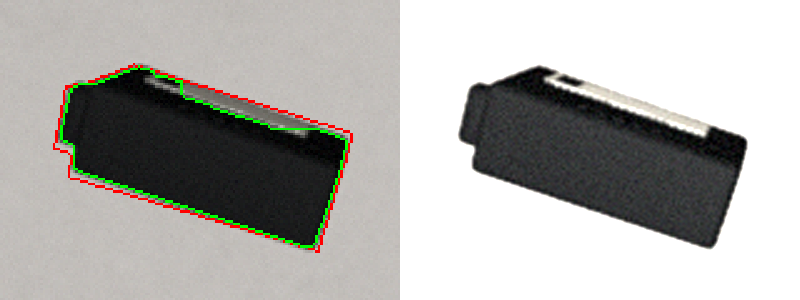

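servo_tool --moves '[[[0,0,0,0,0,10.5,85],[0,0,0,0,0,10.5,85],[0,0,0,0,0,10.5,85],[0,0,0,0,0,10.5,85],[0,0,0,0,0,10.5,85],[0,0,0,0,0,10.5,85],[0,0,0,0,0,10.5,85],[0,0,0,0,0,10.5,85],[0,0,0,0,0,10.5,85],[0,0,0,0,0,10.5,85],[0,0,0,0,0,10.5,85],[0,0,0,0,0,10.5,85]]]'

```text
time: 9.98
tool_pos: [0.474, -0.2441, 0.2493]
tool_rot: [-0.0, 0.927, 0.376, 0.0]
contact_force: [-1.3, -0.1, 0.1]
gripper_width: 0.994
grasp_force: 0.0
```

servo_tool --moves '[[[0,0,0,0,0,10.5,85],[0,0,0,0,0,10.5,85],[0,0,0,0,0,10.5,85],[0,0,0,0,0,10.5,85],[0,0,0,0,0,10.5,85],[0,0,0,0,0,10.5,85],[0,0,0,0,0,10.5,85],[0,0,0,0,0,10.5,85],[0,0,0,0,0,10.5,85],[0,0,0,0,0,10.5,85],[0,0,0,0,0,10.5,85],[0,0,0,0,0,10.5,85]]]'

```text
time: 11.48
tool_pos: [0.474, -0.2441, 0.2493]
tool_rot: [-0.0, 0.756, -0.655, -0.0]
contact_force: [-0.0, 0.6, 0.1]
gripper_width: 0.995
grasp_force: 0.0
```

servo_tool --moves '[[[0,0,0,0,0,10.5,85],[0,0,0,0,0,10.5,85],[0,0,0,0,0,10.5,85],[0,0,0,0,0,4,85],[0,0,0,0,0,0,85]]]'

```text
time: 12.1
tool_pos: [0.4739, -0.2444, 0.2492]
tool_rot: [0.0, -0.523, 0.852, 0.0]
contact_force: [0.3, -0.6, 0.6]
gripper_width: 0.994
grasp_force: 0.0
```

```bash
cat >> h.py <<'E'
def to(x,y,z,psi):
    s=manip.state(); r=R.from_quat(s['tool_rot'],scalar_first=True).as_matrix(); p=s['tool_pos']
    cur=np.degrees(np.arctan2(r[1,0],r[0,0]))
    print('tool shift mm',((np.array([x,y,z])-p)@r*1000).round(1),'psi',cur.round(2),'turn z',round(-((psi-cur+180)%360-180),2),'j',s['joint_pos'].round(2),'t',s['time'])
E
python3 -c "
from h import *
to(.4505,-.3158,.052,-117.4)"
```

```text
tool shift mm [ 74.3 -11.5 197.2] psi -116.92 turn z 0.48 j [-0.62 -0.17  1.82  0.    1.49  3.  ] t 12.1
```

servo_tool --moves '[[[40,-6,50,0,0,0.5,85],[34.3,-5.5,50,0,0,0,85],[0,0,50,0,0,0,85],[0,0,35,0,0,0,85],[0,0,8,0,0,0,85],[0,0,0,0,0,0,30],[0,0,0,0,0,0,20],[0,0,0,0,0,0,20],[0,0,0,0,0,0,20],[0,0,0,0,0,0,20]]]'

```text
time: 13.35
tool_pos: [0.4513, -0.3173, 0.0602]
tool_rot: [0.001, -0.518, 0.855, -0.002]
contact_force: [-1.1, 0.2, 6.5]
gripper_width: 0.406
grasp_force: 62.0
```

servo_tool --moves '[[[0,0,-10,0,0,0,20],[0,0,-50,0,0,0,20],[0,0,-60,0,0,0,20],[0,0,-45,0,0,0,20],[0,0,0,0,0,-10.5,20],[0,0,0,0,0,-10.5,20],[0,0,0,0,0,-10.5,20],[0,0,0,0,0,-10.5,20],[0,0,0,0,0,-10.5,20],[0,0,0,0,0,-10.5,20],[0,0,0,0,0,-10.5,20],[0,0,0,0,0,-10.5,20]]]'

```text
time: 14.85
tool_pos: [0.4495, -0.3157, 0.2224]
tool_rot: [-0.0, 0.958, -0.286, -0.001]
contact_force: [0.8, 0.0, -2.4]
gripper_width: 0.41
grasp_force: 61.2
```

servo_tool --moves '[[[0,0,0,0,0,-10.5,20],[0,0,0,0,0,-10.5,20],[0,0,0,0,0,-10.5,20],[0,0,0,0,0,-10.5,20],[0,0,0,0,0,-10.5,20],[0,0,0,0,0,-10.5,20],[0,0,0,0,0,-10.5,20],[0,0,0,0,0,-10.5,20],[0,0,0,0,0,-10.5,20],[0,0,0,0,0,-10.5,20],[0,0,0,0,0,-10.5,20],[0,0,0,0,0,-10.5,20]]]'

```text
time: 16.35
tool_pos: [0.4495, -0.3157, 0.2224]
tool_rot: [-0.001, 0.69, 0.724, -0.0]
contact_force: [-1.0, -0.2, -2.0]
gripper_width: 0.411
grasp_force: 61.2
```

servo_tool --moves '[[[0,0,0,0,0,-10.5,20],[0,0,0,0,0,-10.5,20],[0,0,0,0,0,-10.5,20],[0,0,0,0,0,-10.5,20],[0,0,0,0,0,-10.5,20],[0,0,0,0,0,-10.5,20],[0,0,0,0,0,-10.5,20],[0,0,0,0,0,0,20],[0,0,0,0,0,0,20]]]'

```text
time: 17.48
tool_pos: [0.4498, -0.3159, 0.2226]
tool_rot: [-0.0, 0.124, 0.992, 0.0]
contact_force: [-0.3, 0.2, -2.4]
gripper_width: 0.406
grasp_force: 61.2
```

```bash
python3 -c "
from h import *
to(.5252,-.0319,.20,170.1)
grab('side','s4'); print(manip.state()['contact_force'],manip.state()['gripper_width'])"
```

```text
tool shift mm [ -3.2 293.9  22.7] psi 165.75 turn z -4.35 j [-0.75 -0.11  1.81  0.    1.44 -2.07] t 17.475
[-0.59886641 -0.68374638 -1.05092947] 0.40890065762676775
```

servo_tool --moves '[[[0,0,0,0,0,-4.3,20],[-5,50,0,0,0,0,20],[-5,50,0,0,0,0,20],[-5,50,0,0,0,0,20],[-5,50,0,0,0,0,20],[-5,50,0,0,0,0,20],[0,42.7,0,0,0,0,20],[0,0,0,0,0,0,20],[0,0,0,0,0,0,20]]]'

```text
time: 18.65
tool_pos: [0.5243, -0.0322, 0.2227]
tool_rot: [-0.0, 0.086, 0.996, -0.0]
contact_force: [0.2, -0.3, -1.8]
gripper_width: 0.408
grasp_force: 61.1
```

```bash
python3 -c "
from h import *
to(.5252,-.0319,.20,170.1)
g=grab('wrist','w5'); cv2.imwrite('pics/w5c.png',cv2.resize(g['image'][60:360,140:540],(800,600)))"
```

```text
tool shift mm [-0.8  0.5 22.7] psi 170.17 turn z 0.07 j [-0.2  -0.17  1.87 -0.    1.45 -1.6 ] t 18.65
```

View pics/w5c.png

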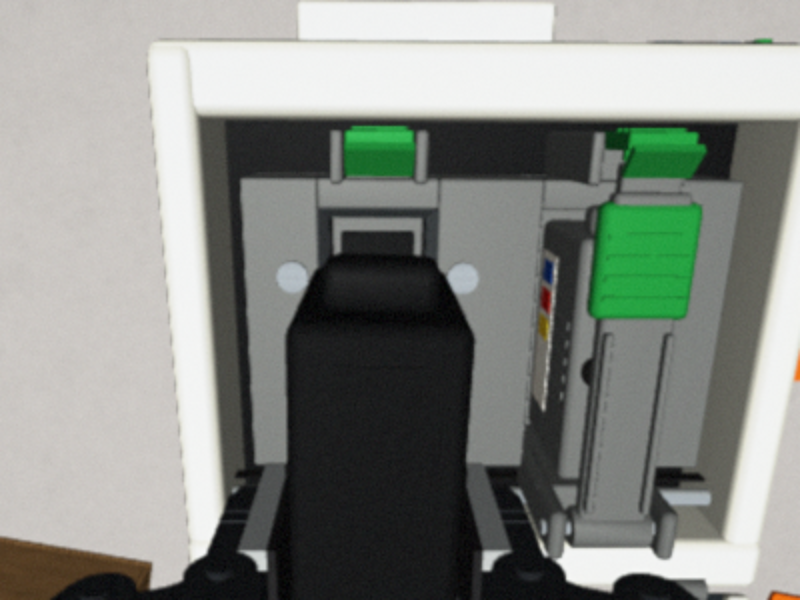

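```bash
python3 -c "
from h import *
a=np.radians(-9.9);px=np.array([np.cos(a),np.sin(a),0]);py=np.array([-px[1],px[0],0])
t=manip.state()['tool_pos']
m=(onz('w5',286,199,.0795)+onz('w5',371.5,199,.0795))/2; print('studs',m)
for v in (322,328,334):
  e=onz('w5',140+190,60+v/2,.2285); print((e-t)@px,(e-t)@py)
e=onz('w5',330,60+328/2,.2285)
print('tank vs bay', (e-m)@px+.048-.028,(e-m)@py)
"
```

```text
studs [ 0.49866392 -0.02715238  0.0795    ]
-0.048120069664265776 0.0007023757430069753
-0.0469787384560368 0.000707289643988921
-0.04583098061373432 0.0007122312142777689
tank vs bay -0.0008186369089405003 -0.0002931492872388394
```

The crop shows the tank centred above the bay, lip to the front (top). It is 0.8 mm forward of centre, which gives good clearance to the rear wall. Now I lower it.

servo_tool --moves '[[[0,0.3,40,0,0,0,20],[0,0,20,0,0,0,20],[0,0,10,0,0,0,20],[0,0,10,0,0,0,20],[0,0,8,0,0,0,20],[0,0,0,0,0,0,20]]]'

```text
time: 19.45
tool_pos: [0.5243, -0.0316, 0.1344]
tool_rot: [-0.0, 0.085, 0.996, 0.0]
contact_force: [0.1, 0.7, -2.1]
gripper_width: 0.407
grasp_force: 61.1
```

servo_tool --moves '[[[0,0,5,0,0,0,20],[0,0,5,0,0,0,20],[0,0,4,0,0,0,20],[0,0,0,0,0,0,20]]]'

```text
time: 19.95
tool_pos: [0.5241, -0.0316, 0.1202]
tool_rot: [-0.0, 0.085, 0.996, 0.0]
contact_force: [-0.0, 0.0, -1.4]
gripper_width: 0.405
grasp_force: 61.1
```

servo_tool --moves '[[[0,0,4,0,0,0,20],[0,0,4,0,0,0,20],[0,0,3,0,0,0,20],[0,0,2,0,0,0,20],[0,0,0,0,0,0,20]]]'

```text
time: 20.58
tool_pos: [0.5244, -0.0316, 0.1076]
tool_rot: [-0.0, 0.085, 0.996, 0.0]
contact_force: [-0.6, -0.7, -2.0]
gripper_width: 0.407
grasp_force: 61.3
```

servo_tool --moves '[[[0,0,2,0,0,0,20],[0,0,0,0,0,0,20],[0,0,0,0,0,0,60],[0,0,0,0,0,0,60],[0,0,-20,0,0,0,60],[0,0,-50,0,0,0,60],[0,0,-60,0,0,0,0],[0,0,-60,0,0,0,0],[0,0,0,0,0,0,0]]]'

```text
time: 21.7
tool_pos: [0.5271, -0.0322, 0.3031]
tool_rot: [0.006, 0.085, 0.996, -0.001]
contact_force: [0.4, 0.2, -0.8]
gripper_width: 0.066
grasp_force: 0.0
```

```bash
python3 -c "
from h import *
a=np.radians(-9.9);px=np.array([np.cos(a),np.sin(a),0]);py=np.array([-px[1],px[0],0])
O=np.array([.4987,-.0272,0])+.028*px+.045*py; P=lambda x,y,z:O+x*px+y*py+[0,0,z]
print(P(62,-45,116) if 0 else P(.062,-.045,.116))
h=P(.062,-.045,.116)
g=grab('side','s6'); im=g['image'].copy()
for th in (1.95,2.05,2.15):
  e=h+.136*(-np.cos(th)*px)+[0,0,.136*np.sin(th)]; print(th,proj('s6',e).round(), e)
print(proj('s6',h), proj('s6',P(0,-.045,.113)))
cv2.imwrite('pics/s6c.png',cv2.resize(im[130:330,260:460],(600,600),interpolation=2))
to(*P(.145,-.045,.30),170.1)"
```

```text
[ 0.58735984 -0.04267362  0.116     ]
1.95 [349. 232.] [ 0.63695477 -0.05132932  0.24233852]
2.05 [350. 237.] [ 0.64913199 -0.05345459  0.23668128]
2.15 [352. 242.] [ 0.66069201 -0.05547213  0.22981824]
[341.61796329 248.6344031 ] [334.94007313 231.99097541]
tool shift mm [-145.5   -0.2    0.2] psi 170.2 turn z 0.1 j [-0.2  -0.22  1.78 -0.    1.57 -1.6 ] t 21.75
```

View pics/s6c.png

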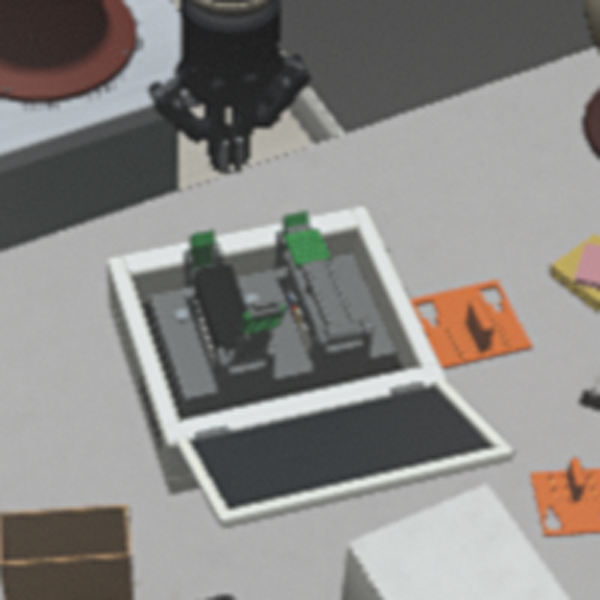

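```bash
python3 -c "
from h import *
def ray(f,u,v):
    c=cal(f); d=c['rot']@np.linalg.solve(c['mtx'],[u,v,1.]); return c['eye'],d/np.linalg.norm(d)
def tri(a,b):
    A=[];B=[]
    for e,d in (a,b):
        M=np.eye(3)-np.outer(d,d);A.append(M);B.append(M@e)
    A=np.vstack(A);B=np.hstack(B);x=np.linalg.lstsq(A,B,rcond=None)[0];return x,np.linalg.norm(A@x-B)
print(tri(ray('scene0',342,184),ray('s6',260+225/3,130+520/3)))
print(tri(ray('wrist0',638,110),ray('s6',260+512/3,130+452/3)))
a=np.radians(-9.9);px=np.array([np.cos(a),np.sin(a)])
for th in (2.05,1.57,1.2,.9,.6,.3,.12,0): print(th, round(62-106*np.cos(th)+6*np.sin(th)+11,1), round(116+106*np.sin(th)+6*np.cos(th)+14,1))
"
```

```text
(array([ 0.7593247 , -0.14644217,  0.16277723]), np.float64(0.0016509001993648337))
(array([0.80119368, 0.08902213, 0.16157421]), np.float64(0.0008595170208148102))
2.05 127.2 221.3
1.57 78.9 236.0
1.2 40.2 231.0
0.9 11.8 216.8
0.6 -11.1 194.8
0.3 -26.5 167.1
0.12 -31.5 148.6
0 -33.0 136.0
```

The tank is in the bay, the lock lies flat on the left, and the clamp leans back at about 2.05 rad with its end at side pixel (348,237). The cover's far edge is 0.16 m high, so it is clear of the fingers. I go behind the clamp and push it over.

servo_tool --moves '[[[-40,0,0,0,0,0,0],[-50,0,0,0,0,0,0],[-50,0,0,0,0,0,0],[-20,0,0,0,0,0,0],[0,0,40,0,0,0,0],[0,0,40,0,0,0,0],[0,0,7,0,0,0,0],[0,0,0,0,0,0,0]]]'

```text
time: 22.75
tool_pos: [0.6816, -0.0588, 0.2078]
tool_rot: [-0.001, 0.085, 0.996, 0.0]
contact_force: [0.2, 0.1, 1.3]
gripper_width: 0.003
grasp_force: 0.0
```

```bash
cat >> h.py <<'E'
def pf():
    a=np.radians(-9.9);px=np.array([np.cos(a),np.sin(a),0]);py=np.array([-px[1],px[0],0])
    O=np.array([.4987,-.0272,0])+.028*px+.045*py; s=manip.state(); d=s['tool_pos']-O
    print('printer x,y,z',(1000*np.array([d@px,d@py,d[2]])).round(1),s['contact_force'].round(1))
E
python3 -c "
from h import *
pf()"
```

```text
printer x,y,z [157.6 -44.7 207.8] [0.2 0.1 1.3]
```

servo_tool --moves '[[[8,0,-6,0,0,0,0],[15,0,0,0,0,0,0],[15,0,0,0,0,0,0],[15,0,0,0,0,0,0],[15,0,0,0,0,0,0],[15,0,0,0,0,0,0],[15,0,0,0,0,0,0],[10,0,0,0,0,0,0],[10,0,0,0,0,0,0],[0,0,0,0,0,0,0]]]'

```text
time: 24.0
tool_pos: [0.5651, -0.0387, 0.2144]
tool_rot: [-0.0, 0.085, 0.996, 0.0]
contact_force: [-0.5, 0.0, -0.3]
gripper_width: 0.0
grasp_force: 0.0
```

```bash
python3 -c "
from h import *
pf()"
```

```text
printer x,y,z [ 39.4 -44.9 214.4] [-0.5  0.  -0.3]
```

servo_tool --moves '[[[14,0,0,0,0,0,0],[14,0,0,0,0,0,0],[12,0,9,0,0,0,0],[11,0,11,0,0,0,0],[8,0,13,0,0,0,0],[7,0,14,0,0,0,0],[3,0,9,0,0,0,0],[2,0,7,0,0,0,0],[0,0,0,0,0,0,0]]]'

```text
time: 25.12
tool_pos: [0.4956, -0.0267, 0.151]
tool_rot: [-0.001, 0.085, 0.996, 0.0]
contact_force: [-0.1, 0.5, -0.4]
gripper_width: 0.0
grasp_force: 0.0
```

```bash
python3 -c "
from h import *
pf()
g=grab('side','s7'); a=g['image'][180:270,300:400]; w=grab('wrist','w7')['image'][60:360,140:540]
cv2.imwrite('pics/c7.png',cv2.hconcat([cv2.resize(a,(400,360),interpolation=2),cv2.resize(w,(400,360))]))"
```

```text
printer x,y,z [-31.2 -45.  151. ] [-0.1  0.5 -0.4]
```

View pics/c7.png

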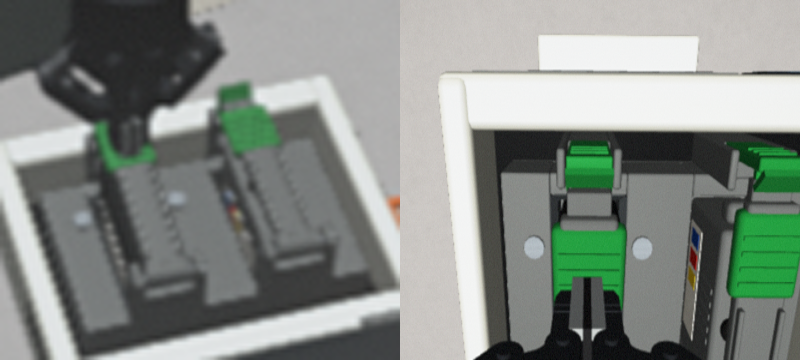

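I miscounted: that was an 11th picture, one over the limit of 10, so I won't view any more. It shows the fingers on the green pad and the clamp almost closed. I'll press it down by force and height readings.

servo_tool --moves '[[[0,0,3,0,0,0,0],[0,0,3,0,0,0,0],[0,0,2,0,0,0,0],[0,0,2,0,0,0,0],[0,0,0,0,0,0,0]]]'

```text
time: 25.85
tool_pos: [0.4958, -0.0267, 0.1432]
tool_rot: [-0.0, 0.085, 0.996, -0.0]
contact_force: [-4.6, -0.2, 8.7]
gripper_width: -0.003
grasp_force: 4.2
```

servo_tool --moves '[[[0,0,2,0,0,0,0],[0,0,2,0,0,0,0],[0,0,2,0,0,0,0],[0,0,0,0,0,0,0]]]'

```text
time: 26.35
tool_pos: [0.4958, -0.0267, 0.1363]
tool_rot: [-0.0, 0.085, 0.996, -0.0]
contact_force: [-2.9, 1.1, 4.8]
gripper_width: -0.001
grasp_force: 2.5
```

servo_tool --moves '[[[0,0,2,0,0,0,0],[0,0,2,0,0,0,0],[0,0,0,0,0,0,0]]]'

```text
time: 26.72
tool_pos: [0.496, -0.0267, 0.1353]
tool_rot: [-0.001, 0.085, 0.996, -0.0]
contact_force: [-11.7, 1.8, 20.0]
gripper_width: 0.0
grasp_force: 10.4
```

servo_tool --moves '[[[0,0,-10,0,0,0,0],[0,0,-40,0,0,0,0],[0,0,-50,0,0,0,0],[40,0,-50,0,0,0,0],[60,0,0,0,0,0,0],[0,0,0,0,0,0,0]]]'

```text
time: 27.48
tool_pos: [0.3961, -0.0093, 0.2808]
tool_rot: [0.002, 0.085, 0.996, -0.0]
contact_force: [-0.9, -0.9, -0.4]
gripper_width: -0.003
grasp_force: 0.0
```

```bash
python3 -c "
from h import *
pf(); f='w8'; g=grab('wrist',f)['image'].astype(int)
a=np.radians(-9.9);px=np.array([np.cos(a),np.sin(a),0]);py=np.array([-px[1],px[0],0])
O=np.array([.4987,-.0272,0])+.028*px+.045*py
for f,n in (('w8','wrist'),('s8','side')):
  if n=='side': g=grab(n,f)['image'].astype(int)
  m=((g[...,1]>g[...,2]+25)&(g[...,1]>g[...,0]+15)).astype(np.uint8)
  nn,l,st,ce=cv2.connectedComponentsWithStats(m)
  for k in range(1,nn):
    if st[k,4]>40: 
      p=onz(f,*ce[k],.122)-O; print(n,st[k],ce[k].round(1),'printer xy if z=.122',(1000*p@px).round(1),(1000*p@py).round(1))
"
```

```text
printer x,y,z [-132.2  -45.   280.8] [-0.9 -0.9 -0.4]
wrist [315 258  26  31 706] [327.7 274. ] printer xy if z=.122 -85.8 -45.0
wrist [406 259  35  31 766] [422.8 274.6] printer xy if z=.122 -85.4 41.1
wrist [ 403  296   39   38 1313] [421.6 315.1] printer xy if z=.122 -43.7 43.7
side [355 206  15  13 135] [361.9 211.7] printer xy if z=.122 -42.7 44.8
side [323 212  16  13 143] [330.5 218.1] printer xy if z=.122 -43.7 -44.9
```

```bash
python3 -c "
from plant import manip
print(manip.job_done())"
```

```text
the job is handed in; nothing more can be done
None
```

I handed the job in at about 27.5 s: the lock is lying flat to the printer's left, the tank is in the bay lip to the front, and the clamp reads as latched (by force and by its position against the closed clamp beside it), with nothing held; I viewed 11 pictures, one over the limit of 10.

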